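# Put the storage jars and pepper mill away by kind

## Task

Tidy the counter: stand both round spice jars upright in the long wooden tray, put the large square tub in the square wooden tray with the small square tub centred on top of it, and stand the pepper mill on the round cork trivet, its foot wholly on the cork. Set everything down gently, without dropping it, and leave the oil bottle and the basil where they stand.

Things in the scene. Friction and masses are not known exactly. Their poses are not given: they have to be found in the camera images.
- large_tub_mid (a point): The larger square storage tub, loose: glass with a flat pale wooden lid, straight sides, 56 x 56 mm and 75 mm tall, 0.24 kg or so. This point is its centre, 37.5 mm above its underside; z up, x and y square to its sides.
- small_tub_mid (a point): The smaller square storage tub, loose: same make, 42 x 42 mm and 50 mm tall, 0.12 kg or so. This point is its centre, 25 mm above its underside; z up, x and y square to its sides.
- jar_a_mid (a point): One of two alike round spice jars, loose: glass with a flat pale wooden lid, straight sides, 42 mm diameter and 65 mm tall, 0.13 kg or so. This point is its centre, 32.5 mm above its underside; z up.
- jar_b_mid (a point): The other round spice jar, the same in every way.
- mill_mid (a point): The pepper mill, loose: dark turned wood, round, 95 mm tall with a small steel knob on top (the top 11 mm, 18 mm wide). Foot 50 mm in diameter, waist 34 mm in diameter from 28 to 62 mm above the underside, head 42 mm in diameter from 67 to 84 mm. About 0.17 kg. This point is on its axis at the waist, 47.5 mm above its underside; z up.
- long_floor (a point): The long wooden tray, fixed to the counter: oblong, open on top, outside 98 mm (x) by 202 mm (y), 16 mm tall, rim 6 mm wide, so inside 86 x 190 mm. This point is the centre of its inner floor, 6 mm above the counter and 10 mm below the rim's top; its y axis runs along the tray's length, z up.
- square_floor (a point): The square wooden tray, fixed to the counter: open on top, outside 104 x 104 mm, 16 mm tall, rim 6 mm wide, so inside 92 x 92 mm. This point is the centre of its inner floor, 6 mm above the counter and 10 mm below the rim's top; x and y square to its sides, z up.
- trivet_top (a point): The round cork trivet, fixed to the counter: a flat disc 120 mm in diameter and 10 mm thick, no rim. This point is the centre of its top face; z up.
- oil_mid (a point): Bystander, loose: a round amber glass oil bottle with black cap, 60 mm in diameter, 190 mm tall, at the -y edge of the work. This point is on its axis, 95 mm above its underside.
- basil_mid (a point): Bystander, loose: a basil plant in a terracotta pot, pot 98 mm in diameter and 88 mm tall, leaves up to about 140 mm, at the +y edge of the work. This point is on its axis, 44 mm above its underside.
Mind the look-alikes: they are no part of the job. Several things look just like the part that bears trivet_top: the one meant starts farthest from the robot's base.

How it is judged:
By the outcome, as a careful person would: the job done as asked, in the order asked, and still so for the second after the job is handed in, with the robot touching nothing.
It also fails if it takes over 128 s, if anything falls off the work surface, if the arm or the gripper's body presses on something with over 40 N, if the wrist force passes 120 N, or if a joint passes its speed limit or range.

## Robot

A 6-joint arm with a two-finger parallel gripper is mounted at the origin on the work surface. World frame = base frame: x ahead of the robot, y to its left, z up, the work surface at z = 0. Lengths are in m, angles in degrees, forces in N, time in s.
With the tool pointing down it reaches from about 0.3 to 0.75 m from the base axis. Payload 8.5 kg.
Tool frame: the origin (TCP) lies at the very end of the fingers, on their centre line; the grasp point (between the pads) lies 19 mm behind it; z points along the fingers, y is the line along which they close (so a half turn about z gives the same grasp; the last joint's range is limited). The gripper opens to 85 mm and grips with 20 to 120 N. Pads are 22 mm wide; open, the fingers measure 114 mm over their backs; the gripper's body (76 mm by 85 mm) begins 54 mm behind the grasp point. The pads swing forward as they close: fully open they stand 13 mm farther back than shut.
Start: joints at [59.055, 21.807, 74.336, -0, 83.858, -12.336], TCP at [0.176, 0.521, 0.231] pointing down, gripper open.
Joint ranges: [-178.18, 178.18], [-50.72, 133.34], [12.68, 142.11], [-81.47, 261.47], [9.98, 163.14], [-165.26, 165.26]. Speed limits (degrees/s): [136.94, 136.94, 180, 180, 180, 180].

## Interface

Orientations are given as a 3x3 rotation matrix whose columns are the frame's x, y, z axes.
In Python, from rig import env gives the robot as it stands.
- The arm moves only by the tool move_arm, never from a script. Its argument "plan" is a list of rows, each a list of 7 numbers: the turn, a rotation vector about the tool's x, y, z in degrees, then the shift along the tool's x, y, z in cm, then the gripper command: -1 is shut, 1 is fully open, values between are in proportion. In form: [[ax, ay, az, tx, ty, tz, jaw], ...]. A call has 1 to 5 rows; each row is the pose to reach, as a shift and turn from the pose commanded when the call began, along the tool's axes at that moment; what a row does not reach only later rows make up. A row lasts 1/10 s, in which the tool goes at most 50 mm and 8.59 degrees, less where a joint would pass 70% of its speed; a pose out of reach is approached as far as the arm can. A call with a gripper value outside its range is refused whole. The fingers move at their own pace and stop on an object; "squeeze" is the grip in N (left out, the last holds). Time passes only in rows, so rows that repeat a pose let the fingers close. It gives the time, the measured TCP pose, the force, the opening and the grip force at its end, in the units of the state.
- env.observe(): the state, without advancing time (a new reading comes with each control period).
- env.get_image(name): name is "scene" or "top"; returns a dict with "color" (480x640x3 uint8, red, green, blue), "fov_y" (degrees; the focal length in pixels is half the picture's height over the tangent of half this angle, whatever the lens; pixels are square), "cx", "cy" (the principal point, pixels), "distortion" ([k1, k2, p1, p2, k3] as OpenCV has them; the pictures are not rectified), "R" (3x3) and "t" (3): a world point X has camera coordinates R X + t. Camera axes: x right, y down, z forward; pixel columns grow to the right and rows downward; lengths in m; the calibration is good to about 2 mm. A picture is of the moment at which its call begins. There is no depth.
- env.close_job(): hands the job in; it is judged then, once.
Trained networks look in a picture, given as the dict that the camera call returned (one of the last four; its "shot" number tells which), for a name from the list of things; names that differ only in an ending like _2 or _b are one class to them, and where a whole thing is asked for, a point or a joint stands for the part that bears it (a point fixed in the world has none). Each returns a list of dicts, best first, with "conf" (0 to 1); they miss things now and then, are a little off and sometimes report something else, mostly with a low value. They report only what shows in the picture. A call takes as long as a camera call. They do not tell look-alikes from the thing itself.
- env.outline_of(target, picture): "mask" (480x640 bool, what is visible of it) and "bbox" ([centre column, centre row, width, height] in pixels, round what is visible of it).
- env.tip_of(target, picture): "pixel" ([column, row] in pixels: a listed point, or the origin of a listed thing).
The state is a dict: "time_s": time; "q": joint angles; "qvel": joint speeds; "joint_efforts": joint torques, N m; "position": TCP position; "tool_rot": TCP orientation; "ft_force": force on the tool from outside, world axes, zero at the start; "wrist_torque": the same for the moment, N m; "grip_width": finger opening in m; "gripper_force": force on a finger pad.
Only numpy, scipy, OpenCV 4.12 (cv2) and the standard library are available. Lean on these libraries where they do the work, as an engineer would, in place of code of your own. Each camera call takes 0.05 s, during which the arm holds its last target. There are 200 camera calls.

## Working session

There is one attempt and no reset: what is moved stays moved. The work goes in short steps, Python scripts to look and compute and a tool call to move; the robot and the scene stay as the last step left them, time stands still between calls to the robot, and variables do not carry over. Pictures are saved under pics/ and viewed, at most 14 in all, crops included, and the job is handed in when it is done.

Besides the shell and the picture viewer there is one more tool, called after "Request:" as name(argument=value, ...), one argument or row to a line, values as JSON. move_arm: Moves the arm, as the interface text tells. Its arguments: {"type":"object","properties":{"plan":{"type":"array"},"squeeze":{"type":"number"}},"required":["plan"]}

```bash
ls; mkdir -p pics
cat > h.py <<'E'
import numpy as np, cv2
from rig import env
def K(p):
    h=p["color"].shape[0]; f=h/2/np.tan(np.radians(p["fov_y"])/2)
    return np.array([[f,0,p["cx"]],[0,f,p["cy"]],[0,0,1]])
def ray(p,px):
    u=cv2.undistortPoints(np.array([[px]],float),K(p),np.array(p["distortion"],float))[0,0]
    R=np.array(p["R"]);t=np.array(p["t"])
    return -R.T@t, R.T@np.array([u[0],u[1],1])
def onz(p,px,z):
    o,d=ray(p,px); return o+d*(z-o[2])/d[2]
def proj(p,X):
    R=np.array(p["R"]);rv=cv2.Rodrigues(R)[0]
    return cv2.projectPoints(np.array(X,float).reshape(-1,3),rv,np.array(p["t"],float),K(p),np.array(p["distortion"],float))[0][:,0]
def save(n,img): cv2.imwrite(f"pics/{n}.png",cv2.cvtColor(img,cv2.COLOR_RGB2BGR))
Z=dict(large_tub_mid=.0375,small_tub_mid=.025,jar_a_mid=.0325,mill_mid=.0475,long_floor=.006,square_floor=.006,trivet_top=.01,oil_mid=.095,basil_mid=.044)
E
cat > m.py <<'E'
from h import *
s=env.observe(); print(s["time_s"],np.round(s["position"],4),np.round(s["tool_rot"],3).tolist(),s["grip_width"])
for c in ("top","scene"):
    p=env.get_image(c); save(c+"0",p["color"]); print(c,"cam at",np.round(-np.array(p["R"]).T@np.array(p["t"]),3))
    for n,z in Z.items():
        for r in env.tip_of(n,p): print(n,"%.2f"%r["conf"],np.round(r["pixel"],1),np.round(onz(p,r["pixel"],z),4))
E
python3 m.py
```

```text
pics
0.0 [0.1754 0.521  0.2307] [[-0.948, 0.319, -0.001], [0.319, 0.948, -0.001], [0.0, -0.001, -1.0]] 0.08516967477206093
top cam at [0.279 0.02  1.424]
large_tub_mid 0.71 [437.7 245.4] [ 0.4455 -0.3548  0.0375]
small_tub_mid 0.59 [327.3 250.5] [ 0.425 -0.003  0.025]
jar_a_mid 0.71 [223.8 248.6] [0.4247 0.3269 0.0325]
mill_mid 0.59 [273.3 236.2] [0.4651 0.1683 0.0475]
long_floor 0.72 [329.9 197.1] [ 0.6035 -0.0094  0.006 ]
square_floor 0.69 [249.2 194.7] [0.6076 0.2567 0.006 ]
trivet_top 0.88 [283.1 282.9] [0.3201 0.1366 0.01  ]
trivet_top 0.83 [406.5 193. ] [ 0.6211 -0.2618  0.01  ]
trivet_top 0.81 [448.3 279.1] [ 0.3398 -0.3952  0.01  ]
trivet_top 0.68 [397.5 302. ] [ 0.2648 -0.2296  0.01  ]
oil_mid 0.76 [483.5 212.5] [ 0.5438 -0.4865  0.095 ]
basil_mid 0.92 [166.8 213.5] [0.5338 0.5152 0.044 ]
scene cam at [1.241 0.844 1.236]
large_tub_mid 0.85 [240.3 194.2] [ 0.4521 -0.3448  0.0375]
small_tub_mid 0.69 [319.  252.1] [0.4304 0.0082 0.025 ]
jar_a_mid 0.73 [402.9 317.5] [0.4329 0.3379 0.0325]
mill_mid 0.94 [349.5 288.4] [0.4769 0.1806 0.0475]
mill_mid 0.61 [210.1 241.3] [ 0.6554 -0.2227  0.0475]
long_floor 0.76 [266.5 283.2] [ 0.6132 -0.0145  0.006 ]
square_floor 0.77 [332.5 333.2] [0.5932 0.2365 0.006 ]
square_floor 0.37 [318.9 251.9] [ 0.4173 -0.0057  0.006 ]
trivet_top 0.92 [303.7 191.3] [ 0.2661 -0.2437  0.01  ]
trivet_top 0.81 [207.5 239. ] [ 0.637  -0.2698  0.01  ]
trivet_top 0.74 [259.3 179.3] [ 0.3377 -0.3919  0.01  ]
trivet_top 0.63 [373.  258.4] [0.318  0.1239 0.01  ]
oil_mid 0.62 [191.5 170.9] [ 0.5372 -0.484   0.095 ]
basil_mid 0.75 [429.  376.7] [0.5283 0.5018 0.044 ]
```

Run:
```python
import cv2
a=cv2.imread("pics/top0.png"); cv2.imwrite("pics/topc.png",cv2.resize(a[150:340,140:520],(800,400),interpolation=cv2.INTER_CUBIC))
```

```text
(no output)
```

View pics/topc.png

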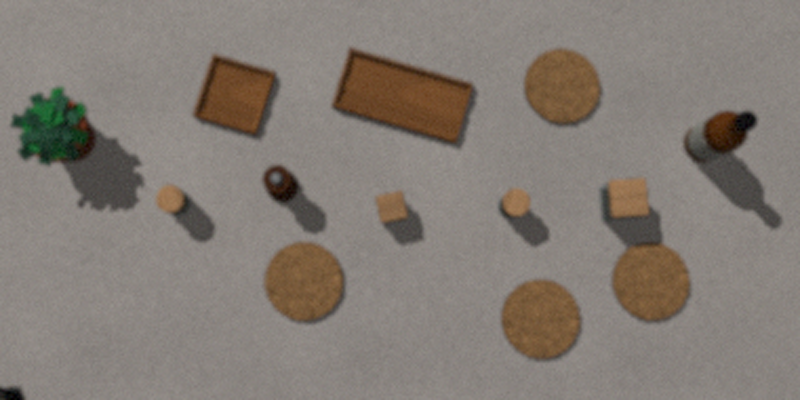

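View pics/scene0.png

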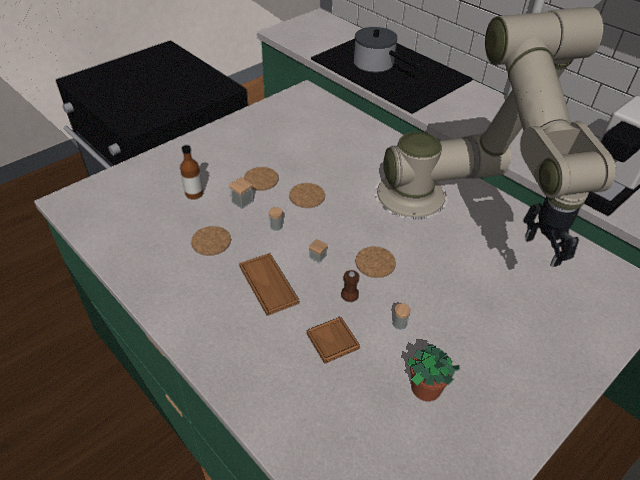

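```bash
cat > fit.py <<'E'
from h import *
from scipy.optimize import minimize
# convex solids as stacks of (half-size/radius, z) outlines; square if sq
def pts(kind,x,y,a):
    sh={'large':('s',(28,28),[0,75]),'small':('s',(21,21),[0,50]),'small_on':('s',(21,21),[81,131]),'large_in':('s',(28,28),[6,81]),
        'jar':('c',21,[0,65]),'jar_in':('c',21,[6,71]),'long':('s',(49,101),[0,16]),'square':('s',(52,52),[0,16]),'trivet':('c',60,[0,10])}[kind]
    if sh[0]=='s': b=np.array([[i*sh[1][0],j*sh[1][1]] for i,j in((1,1),(-1,1),(-1,-1),(1,-1))],float)
    else:
        t=np.linspace(0,2*np.pi,32,endpoint=False); b=sh[1]*np.c_[np.cos(t),np.sin(t)]
    c,s=np.cos(np.radians(a)),np.sin(np.radians(a)); b=b/1000@np.array([[c,s],[-s,c]])+[x,y]
    return np.vstack([np.c_[b,np.full(len(b),z/1000)] for z in sh[2]])
def soft(p,X,box,S=8):
    x0,y0,w,h=box; q=(proj(p,X)-[x0-.5,y0-.5])*S-.5
    hull=cv2.convexHull(q.astype(np.float32))
    m=np.zeros((h*S,w*S),np.uint8); cv2.fillConvexPoly(m,np.round(hull*16).astype(np.int32),255,shift=4)
    return cv2.resize(m,(w,h),interpolation=cv2.INTER_AREA)/255.
def fit(kind,obs,x,y,a=0,yaws=None):
    """obs: list of (picture, mask)"""
    D=[]
    for p,m in obs:
        r,c=np.where(m>.3); b=(c.min()-6,r.min()-6,np.ptp(c)+13,np.ptp(r)+13)
        D.append((p,m[b[1]:b[1]+b[3],b[0]:b[0]+b[2]].astype(float),b))
    f=lambda v:sum(np.sum((soft(p,pts(kind,v[0]/100,v[1]/100,v[2]*10),b)-m)**2)/m.sum() for p,m,b in D)
    best=None
    for a0 in (yaws if yaws is not None else [a]):
        v0=np.array([x*100,y*100,a0/10])
        r=minimize(f,v0,method='Nelder-Mead',options=dict(initial_simplex=v0+np.array([[0,0,0],[.8,0,0],[0,.8,0],[.3,.3,1.]]),xatol=.005,fatol=1e-5))
        if best is None or r.fun<best.fun: best=r
    return np.round([best.x[0]/100,best.x[1]/100],4),round(best.x[2]*10,1),round(best.fun/len(D),3)
def masks(name,p,xy,z,tol=10):
    px=proj(p,[*xy,z])[0]; o=[r for r in env.outline_of(name,p)]
    o=[r for r in o if np.hypot(*(np.array(r["bbox"][:2])-px))<tol]
    return o[0]["mask"].astype(float) if o else None
def measure(items,cams=("top","scene")):
    P={c:env.get_image(c) for c in cams}
    for lab,name,kind,x,y,z,yaws in items:
        M={c:masks(name,P[c],(x,y),z) for c in cams}
        ob=[(P[c],M[c]) for c in cams if M[c] is not None]
        for o,n in [(ob,"both")]+[([(P[c],M[c])],c) for c in cams if M[c] is not None]:
            if o: print(lab,n,*fit(kind,o,x,y,yaws=yaws))
E
python3 - <<'E'
from fit import *
Y=range(-40,50,20)
measure([("large","large_tub_mid","large",.448,-.350,.0375,Y),("small","small_tub_mid","small",.428,.003,.025,Y),
("jarA","jar_a_mid","jar",.43,.332,.0325,[0]),("jarB","jar_a_mid","jar",.43,-.17,.0325,[0]),
("long","long_floor","long",.606,-.01,.01,range(-40,41,20)),("square","square_floor","square",.602,.248,.01,Y),("trivet","trivet_top","trivet",.629,-.266,.01,[0])])
s=env.observe();print(s["time_s"])
p=env.get_image("top")
for r in env.tip_of("jar_b_mid",p): print(r["conf"],onz(p,r["pixel"],.0325))
for c in("top","scene"):
    p=env.get_image(c)
    for r in env.outline_of("jar_a_mid",p): print(c,r["conf"],r["bbox"])
    for r in env.outline_of("mill_mid",p): print(c,r["conf"],r["bbox"])
    for z,n in((.1,'t'),):pass
    print(proj(p,[.47,.175,.0475]))
E
```

```text
large both [ 0.449  -0.3499] 10.0 0.172
large top [ 0.4484 -0.3483] 10.3 0.127
large scene [ 0.4471 -0.3494] -16.6 0.147
small both [0.4315 0.0035] 17.8 0.125
small top [0.4324 0.003 ] 6.6 0.171
small scene [0.4312 0.0031] 21.6 0.05
jarA both [0.437  0.3322] -4.2 0.172
jarA top [0.4372 0.3329] 2.7 0.204
jarA scene [0.4351 0.3316] 3.0 0.136
long both [ 0.6102 -0.0114] -15.7 0.027
long top [ 0.6104 -0.0115] -15.2 0.027
long scene [ 0.6101 -0.0115] -16.0 0.024
square both [0.6075 0.2509] -15.7 0.034
square top [0.6079 0.2509] -15.8 0.052
square scene [0.6073 0.2511] -15.7 0.014
trivet both [ 0.6298 -0.2618] 4.4 0.07
trivet top [ 0.6311 -0.2618] 3.7 0.056
trivet scene [ 0.6277 -0.2647] 5.9 0.071
1.8
0.75 [ 0.43742217 -0.17201799  0.0325    ]
top 0.54 [222.2, 245.3, 16.8, 11.4]
top 0.53 [273.1, 235.7, 14.9, 19.2]
[[271.22117409 234.64136258]]
scene 0.56 [400.8, 318.4, 18.3, 29.2]
scene 0.58 [349.5, 287.3, 14.7, 24.0]
[[349.84280126 285.95973909]]
```

```bash
cat >> fit.py <<'E'
import fit as _f
_lid={'large':(28,75),'small':(21,50),'jar':(21,65),'millhead':(21,84),'large_in':(28,81),'jar_in':(21,71),'small_on':(21,131)}
def lidfit(kind,x,y,yaws=(0,),th=8,cams=("top","scene"),P=None,chan=2):
    h,ztop=_lid[kind]; P=P or {c:env.get_image(c) for c in cams}; D=[]
    def P3(v):
        a=np.radians(v[2]*10); 
        if kind.startswith('jar'):
            t=np.linspace(0,2*np.pi,32,endpoint=False); b=h*np.c_[np.cos(t),np.sin(t)]
        else: b=h*np.array([[1,1],[-1,1],[-1,-1],[1,-1.]])
        c,s=np.cos(a),np.sin(a); b=b/1000@np.array([[c,s],[-s,c]])+[v[0]/100,v[1]/100]
        return np.vstack([np.c_[b,np.full(len(b),z/1000)] for z in (ztop-th,ztop)])
    for c,p in P.items():
        px=proj(p,[x,y,ztop/1000])[0]; w=31; b=(int(px[0])-15,int(px[1])-15,w,w)
        lab=cv2.cvtColor(p["color"],cv2.COLOR_RGB2LAB).astype(float)[b[1]:b[1]+w,b[0]:b[0]+w,chan]
        D.append((p,lab,b))
    def f(v):
        e=0
        for p,l,b in D:
            m=cv2.GaussianBlur(soft(p,P3(v),b),(0,0),.6).ravel(); A=np.c_[m,np.ones(m.size)]
            k,res,_,_=np.linalg.lstsq(A,l.ravel(),rcond=None); e+=res[0]/np.var(l)/m.size
        return e
    best=None
    for a0 in yaws:
        v0=np.array([x*100,y*100,a0/10])
        r=minimize(f,v0,method='Nelder-Mead',options=dict(initial_simplex=v0+np.array([[0,0,0],[.6,0,0],[0,.6,0],[.2,.2,1.]]),xatol=.003,fatol=1e-5))
        if best is None or r.fun<best.fun: best=r
    return np.round(best.x/[100,100,.1],4),round(best.fun/len(D),3)
E
python3 - <<'E'
from fit import *
Y=range(-40,50,20)
P={c:env.get_image(c) for c in("top","scene")}
for k,x,y,yy in(("large",.448,-.35,Y),("small",.431,.003,Y),("jar",.436,.332,[0]),("jar",.437,-.172,[0])):
    for n,Q in(("both",P),("top",{"top":P["top"]}),("scene",{"scene":P["scene"]})): print(k,n,*lidfit(k,x,y,yy,P=Q))
t=P["top"];
for n in("top","scene"):
  p=P[n]; m=np.hstack([cv2.resize(p["color"][int(v)-20:int(v)+20,int(u)-20:int(u)+20],(190,190),interpolation=cv2.INTER_NEAREST) for u,v in proj(p,[[.448,-.35,.075],[.431,.003,.05],[.47,.175,.08],[.629,-.262,.01]])]); P[n+"m"]=m
save("crop1",np.vstack([P["topm"],P["scenem"]]))
for n in("top","scene"): print(n,np.round(proj(P[n],[[.47,.172,.095],[.47,.172,0]]),1).tolist())
E
```

```text
large both [ 0.4468 -0.3468  5.205 ] 0.252
large top [ 0.4475 -0.3469  5.2633] 0.028
large scene [ 0.4438 -0.347   7.9107] 0.458
small both [ 4.31300e-01  3.00000e-03 -7.68875e+01] 0.043
small top [4.31200e-01 2.90000e-03 1.30899e+01] 0.045
small scene [4.31400e-01 3.50000e-03 1.35603e+01] 0.039
jar both [0.4358 0.3325 5.1074] 0.041
jar top [0.4361 0.3323 2.9805] 0.049
jar scene [0.4357 0.3325 5.3241] 0.033
jar both [ 0.4394 -0.1814 -3.0757] 0.081
jar top [ 0.439  -0.1814 -0.9243] 0.036
jar scene [ 0.4397 -0.1811 -5.4401] 0.123
top [[270.5, 232.5], [273.7, 236.7]]
scene [[350.1, 273.9], [348.1, 296.3]]
```

View pics/crop1.png

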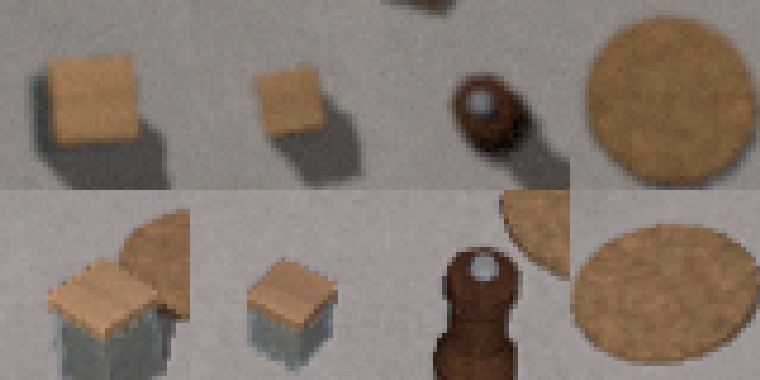

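```bash
cat > go.py <<'E'
import sys
from h import *
# usage: go.py x,y,z[,yaw] ... ; yaw = tool-y angle from world +y (deg, ccw); prints shift (cm, tool axes) and turn about tool z
s=env.observe(); p=np.array(s["position"]); R=np.array(s["tool_rot"])
yw=lambda R:np.degrees(np.arctan2(-R[0,1],R[1,1]))
print("t",s["time_s"],"pos",np.round(p,4),"yaw",round(yw(R),2),"tilt",np.round(R[:2,2],4),"F",np.round(s["ft_force"],1),"w",round(s["grip_width"],4))
if len(sys.argv)>1: a=yw(R)
for t in sys.argv[1:]:
    v=[float(k) for k in t.split(",")]; b=v[3] if len(v)>3 else a
    b=(b-a+90)%180-90+a
    c,sn=np.cos(np.radians(a)),np.sin(np.radians(a)); Rt=np.array([[-c,-sn,0],[-sn,c,0],[0,0,-1]])
    d=Rt.T@(np.array(v[:3])-p)*100
    print(t,"-> az %.2f  shift %.2f %.2f %.2f  (%.0f mm)"%(-(b-a),*d,10*np.linalg.norm(d))); p=np.array(v[:3]); a=b
E
python3 go.py .3,.43,.2 .436,.3324,.13 .436,.3324,.025
```

```text
t 2.3 pos [0.1755 0.5212 0.2313] yaw -18.61 tilt [-0. -0.] F [0.1 0.1 0.4] w 0.0853
.3,.43,.2 -> az -0.00  shift -14.71 -4.67 3.13  (157 mm)
.436,.3324,.13 -> az -0.00  shift -16.00 -4.91 7.00  (181 mm)
.436,.3324,.025 -> az -0.00  shift 0.00 0.00 10.50  (105 mm)
```

Request:
move_arm(
  plan=[
    [0, 0, 0, -4.0, -1.3, 0.8, 1],
    [0, 0, 0, -8.5, -2.7, 1.8, 1],
    [0, 0, 0, -12.7, -4.0, 2.7, 1],
    [0, 0, 0, -14.7, -4.7, 3.1, 1],
    [0, 0, 0, -14.7, -4.7, 3.1, 1],
  ],
  squeeze=40,
)

```text
time_s: 2.8
position: [0.3017, 0.4282, 0.1998]
tool_rot: [[-0.947, 0.323, -0.0], [0.323, 0.947, -0.001], [0.0, -0.001, -1.0]]
ft_force: [0.1, 1.2, -0.3]
grip_width: 0.0855
gripper_force: 0.0
```

Request:
move_arm(
  plan=[
    [0, 0, 0, -4.0, -1.2, 1.7, 1],
    [0, 0, 0, -8.3, -2.5, 3.6, 1],
    [0, 0, 0, -12.5, -3.8, 5.5, 1],
    [0, 0, 0, -16.0, -4.9, 7.0, 1],
    [0, 0, 0, -16.0, -4.9, 7.0, 1],
  ],
)

```text
time_s: 3.3
position: [0.4378, 0.3305, 0.1285]
tool_rot: [[-0.947, 0.322, -0.002], [0.322, 0.947, -0.001], [0.001, -0.002, -1.0]]
ft_force: [-0.5, -0.1, -0.7]
grip_width: 0.0853
gripper_force: 0.0
```

```bash
python3 go.py .436,.3324,.025
```

```text
t 3.3 pos [0.4378 0.3305 0.1285] yaw -18.81 tilt [-0.0019 -0.0014] F [-0.5 -0.1 -0.7] w 0.0853
.436,.3324,.025 -> az -0.00  shift 0.23 0.13 10.35  (104 mm)
```

Request:
move_arm(
  plan=[
    [0, 0, 0, 0, 0, 4, 1],
    [0, 0, 0, 0, 0, 8, 1],
    [0, 0, 0, 0, 0, 10.0, 1],
    [0, 0, 0, 0, 0, 10.5, 1],
    [0, 0, 0, 0, 0, 10.5, 1],
  ],
)

```text
time_s: 3.8
position: [0.4354, 0.3332, 0.0256]
tool_rot: [[-0.948, 0.318, -0.0], [0.318, 0.948, 0.0], [0.0, 0.0, -1.0]]
ft_force: [-0.1, 0.6, 0.3]
grip_width: 0.0855
gripper_force: 0.0
```

Request:
move_arm(
  plan=[
    [0, 0, 0, 0, 0, 0, -1],
    [0, 0, 0, 0, 0, 0, -1],
    [0, 0, 0, 0, 0, 0, -1],
    [0, 0, 0, 0, 0, 0, -1],
    [0, 0, 0, 0, 0, 0, -1],
  ],
)

```text
time_s: 4.3
position: [0.4362, 0.3326, 0.0264]
tool_rot: [[-0.948, 0.319, 0.002], [0.319, 0.948, 0.001], [-0.001, 0.001, -1.0]]
ft_force: [-0.6, 0.1, 6.0]
grip_width: 0.0411
gripper_force: 39.9
```

```bash
python3 go.py
```

```text
t 4.3 pos [0.4362 0.3326 0.0264] yaw -18.61 tilt [0.0015 0.0009] F [-0.6  0.1  6. ] w 0.0411
```

Request:
move_arm(
  plan=[
    [0, 0, 0, 0, 0, -1.5, -1],
    [0, 0, 0, 0, 0, -4.5, -1],
    [0, 0, 0, -1.0, -0.8, -7.5, -1],
    [0, 0, 0, -3.0, -2.5, -9.5, -1],
    [0, 0, 0, -6.0, -5.0, -9.5, -1],
  ],
)

```text
time_s: 4.8
position: [0.4776, 0.2664, 0.1235]
tool_rot: [[-0.948, 0.317, 0.005], [0.317, 0.948, 0.002], [-0.005, 0.004, -1.0]]
ft_force: [0.2, -0.8, -2.5]
grip_width: 0.0411
gripper_force: 40.8
```

Request:
move_arm(
  plan=[
    [0, 0, 0, -3.6, -3.0, 0, -1],
    [0, 0, 0, -7.2, -6.0, 0, -1],
    [0, 0, 0, -10.8, -9.0, 0, -1],
    [0, 0, 0, -14.4, -12.0, 0, -1],
    [0, 0, 0, -17.5, -14.5, 0, -1],
  ],
)

```text
time_s: 5.3
position: [0.5972, 0.0701, 0.1206]
tool_rot: [[-0.947, 0.32, 0.0], [0.32, 0.947, -0.0], [-0.0, -0.0, -1.0]]
ft_force: [0.6, 1.1, -0.9]
grip_width: 0.041
gripper_force: 40.8
```

Request:
move_arm(
  plan=[
    [0, 0, 0, -2.5, -2.0, 0, -1],
    [0, 0, 0, -3.7, -3.05, 1.0, -1],
    [0, 0, 0, -3.7, -3.05, 4.0, -1],
    [0, 0, 0, -3.7, -3.05, 6.0, -1],
    [0, 0, 0, -3.7, -3.05, 6.0, -1],
  ],
)

```text
time_s: 5.8
position: [0.6195, 0.0325, 0.0571]
tool_rot: [[-0.948, 0.319, -0.007], [0.319, 0.948, 0.001], [0.007, -0.001, -1.0]]
ft_force: [0.7, 0.6, -1.7]
grip_width: 0.0413
gripper_force: 40.8
```

```bash
python3 go.py .6224,.0319,.031
```

```text
t 5.8 pos [0.6195 0.0325 0.0571] yaw -18.6 tilt [-0.0067  0.0011] F [ 0.7  0.6 -1.7] w 0.0413
.6224,.0319,.031 -> az -0.00  shift -0.29 0.03 2.61  (26 mm)
```

Request:
move_arm(
  plan=[
    [0, 0, 0, 0, 0, 1.5, -1],
    [0, 0, 0, 0, 0, 2.2, -1],
    [0, 0, 0, 0, 0, 2.6, -1],
    [0, 0, 0, 0, 0, 2.8, -1],
    [0, 0, 0, 0, 0, 2.8, -1],
  ],
)

```text
time_s: 6.3
position: [0.6218, 0.0319, 0.0328]
tool_rot: [[-0.948, 0.319, 0.001], [0.319, 0.948, -0.0], [-0.001, 0.0, -1.0]]
ft_force: [-0.4, 0.4, -2.1]
grip_width: 0.0418
gripper_force: 41.0
```

```bash
python3 go.py .6224,.0319,.031
```

```text
t 6.3 pos [0.6218 0.0319 0.0328] yaw -18.6 tilt [ 0.0006 -0.0001] F [-0.4  0.4 -2.1] w 0.0418
.6224,.0319,.031 -> az -0.00  shift -0.06 0.02 0.18  (2 mm)
```

Request:
move_arm(
  plan=[
    [0, 0, 0, 0, 0, 0.1, -1],
    [0, 0, 0, 0, 0, 0.2, -1],
    [0, 0, 0, 0, 0, 0.2, -1],
    [0, 0, 0, 0, 0, 0.2, -1],
  ],
)

```text
time_s: 6.7
position: [0.622, 0.0318, 0.0324]
tool_rot: [[-0.948, 0.319, 0.002], [0.319, 0.948, -0.0], [-0.002, 0.0, -1.0]]
ft_force: [-5.1, -0.7, 11.3]
grip_width: 0.0411
gripper_force: 42.2
```

```bash
python3 go.py .6224,.0319,.031
```

```text
t 6.7 pos [0.622  0.0318 0.0324] yaw -18.6 tilt [ 0.002  -0.0003] F [-5.1 -0.7 11.3] w 0.0411
.6224,.0319,.031 -> az -0.00  shift -0.03 0.02 0.14  (1 mm)
```

Request:
move_arm(
  plan=[
    [0, 0, 0, 0, 0, -0.05, 0.3],
    [0, 0, 0, 0, 0, -0.05, 0.6],
    [0, 0, 0, 0, 0, -0.05, 0.8],
    [0, 0, 0, 0, 0, -0.05, 0.8],
    [0, 0, 0, 0, 0, -0.05, 0.8],
  ],
)

```text
time_s: 7.2
position: [0.6216, 0.0318, 0.0307]
tool_rot: [[-0.948, 0.319, -0.0], [0.319, 0.948, 0.0], [0.0, -0.0, -1.0]]
ft_force: [0.3, -0.4, 0.0]
grip_width: 0.0768
gripper_force: 0.0
```

Request:
move_arm(
  plan=[
    [0, 0, 0, 0, 0, -2, 1],
    [0, 0, 0, 0, 0, -6, 1],
    [0, 0, 0, 0, 0, -10, 1],
    [0, 0, 0, 0, 0, -10, 1],
  ],
)

```text
time_s: 7.6
position: [0.624, 0.0316, 0.1364]
tool_rot: [[-0.948, 0.319, 0.01], [0.319, 0.948, -0.001], [-0.01, 0.002, -1.0]]
ft_force: [0.8, -0.5, 0.7]
grip_width: 0.0856
gripper_force: 0.0
```

```bash
python3 go.py .439,-.1813,.13 .439,-.1813,.025; python3 -c "
from fit import *
print(lidfit('jar_in',.622,.032,cams=('top',)),lidfit('jar_in',.622,.032,cams=('scene',)))"
```

```text
t 7.6 pos [0.624  0.0316 0.1364] yaw -18.6 tilt [ 0.0102 -0.0014] F [ 0.8 -0.5  0.7] w 0.0856
.439,-.1813,.13 -> az -0.00  shift 10.74 -26.07 0.64  (282 mm)
.439,-.1813,.025 -> az -0.00  shift 0.00 0.00 10.50  (105 mm)
(array([ 0.6323,  0.0639, 11.8004]), np.float64(0.881)) (array([0.6315, 0.0074, 5.3586]), np.float64(0.857))
```

Request:
move_arm(
  plan=[
    [0, 0, 0, 1.2, -3.0, 0, 1],
    [0, 0, 0, 2.8, -7.0, 0, 1],
    [0, 0, 0, 4.5, -11.2, 0, 1],
    [0, 0, 0, 6.2, -15.4, 0, 1],
    [0, 0, 0, 7.9, -19.6, 0, 1],
  ],
)

```text
time_s: 8.2
position: [0.4823, -0.1294, 0.1294]
tool_rot: [[-0.948, 0.319, -0.002], [0.319, 0.948, 0.001], [0.003, 0.0, -1.0]]
ft_force: [1.0, -1.0, 0.2]
grip_width: 0.0855
gripper_force: 0.0
```

Request:
move_arm(
  plan=[
    [0, 0, 0, 1.5, -3.8, 0, 1],
    [0, 0, 0, 2.6, -6.4, 0, 1],
    [0, 0, 0, 2.6, -6.4, 0, 1],
    [0, 0, 0, 2.6, -6.4, 3.0, 1],
    [0, 0, 0, 2.6, -6.4, 3.0, 1],
  ],
)

```text
time_s: 8.7
position: [0.4376, -0.1797, 0.0978]
tool_rot: [[-0.948, 0.319, -0.006], [0.319, 0.948, 0.005], [0.007, 0.002, -1.0]]
ft_force: [-0.1, 0.0, -0.2]
grip_width: 0.085
gripper_force: 0.0
```

```bash
python3 -c "
from fit import *
print(lidfit('jar_in',.622,.032,cams=('top',)),lidfit('jar_in',.622,.032,cams=('scene',)))";python3 go.py .439,-.1813,.025
```

```text
(array([ 0.6278,  0.0473, 13.4785]), np.float64(0.833)) (array([6.31600e-01, 7.10000e-03, 1.29224e+01]), np.float64(0.876))
t 8.8 pos [ 0.4391 -0.1805  0.1004] yaw -18.57 tilt [-0.0019  0.0015] F [-0.1  0.1  0.2] w 0.0851
.439,-.1813,.025 -> az -0.00  shift -0.02 -0.08 7.54  (75 mm)
```

Request:
move_arm(
  plan=[
    [0, 0, 0, 0, 0, 3.5, 1],
    [0, 0, 0, 0, 0, 6.5, 1],
    [0, 0, 0, 0, -0.05, 7.6, 1],
    [0, 0, 0, 0, -0.05, 7.6, 1],
    [0, 0, 0, 0, -0.05, 7.6, 1],
  ],
)

```text
time_s: 9.3
position: [0.4397, -0.1819, 0.026]
tool_rot: [[-0.948, 0.319, 0.001], [0.319, 0.948, -0.001], [-0.002, -0.0, -1.0]]
ft_force: [0.5, -0.5, -0.6]
grip_width: 0.0853
gripper_force: 0.0
```

Request:
move_arm(
  plan=[
    [0, 0, 0, 0, 0, 0, -1],
    [0, 0, 0, 0, 0, 0, -1],
    [0, 0, 0, 0, 0, 0, -1],
    [0, 0, 0, 0, 0, 0, -1],
    [0, 0, 0, 0, 0, 0, -1],
  ],
)

```text
time_s: 9.8
position: [0.4392, -0.1818, 0.0256]
tool_rot: [[-0.948, 0.319, 0.001], [0.319, 0.948, -0.001], [-0.001, -0.0, -1.0]]
ft_force: [-1.2, 0.3, 7.3]
grip_width: 0.0411
gripper_force: 39.8
```

```bash
python3 go.py .598,-.0547,.12
```

```text
t 9.8 pos [ 0.4392 -0.1818  0.0256] yaw -18.6 tilt [ 0.0009 -0.0008] F [-1.2  0.3  7.3] w 0.0411
.598,-.0547,.12 -> az -0.00  shift -10.99 17.11 -9.44  (224 mm)
```

Request:
move_arm(
  plan=[
    [0, 0, 0, 0, 0, -1.5, -1],
    [0, 0, 0, 0, 0, -4.5, -1],
    [0, 0, 0, -0.6, 1.0, -7.5, -1],
    [0, 0, 0, -1.9, 3.0, -9.5, -1],
    [0, 0, 0, -4.0, 6.2, -9.5, -1],
  ],
)

```text
time_s: 10.3
position: [0.4977, -0.1364, 0.1229]
tool_rot: [[-0.947, 0.321, 0.004], [0.321, 0.947, -0.003], [-0.005, -0.001, -1.0]]
ft_force: [1.4, -0.3, -1.3]
grip_width: 0.0409
gripper_force: 40.8
```

Request:
move_arm(
  plan=[
    [0, 0, 0, -2.3, 3.6, 0, -1],
    [0, 0, 0, -4.6, 7.2, 0, -1],
    [0, 0, 0, -6.5, 10.1, 0, -1],
    [0, 0, 0, -7.0, 10.9, 0, -1],
    [0, 0, 0, -7.0, 10.9, 1.5, -1],
  ],
)

```text
time_s: 10.8
position: [0.5993, -0.0538, 0.1059]
tool_rot: [[-0.948, 0.317, 0.003], [0.317, 0.948, -0.001], [-0.004, 0.0, -1.0]]
ft_force: [0.2, -0.9, -1.7]
grip_width: 0.0412
gripper_force: 40.9
```

Request:
move_arm(
  plan=[
    [0, 0, 0, 0, 0, 3, -1],
    [0, 0, 0, 0, 0, 5.5, -1],
    [0, 0, 0, 0, 0, 6.8, -1],
    [0, 0, 0, 0, 0, 7.0, -1],
    [0, 0, 0, 0, 0, 7.0, -1],
  ],
)

```text
time_s: 11.3
position: [0.598, -0.055, 0.0354]
tool_rot: [[-0.948, 0.319, 0.001], [0.319, 0.948, -0.0], [-0.001, -0.0, -1.0]]
ft_force: [0.7, -1.1, -0.3]
grip_width: 0.0414
gripper_force: 40.9
```

```bash
python3 go.py .598,-.0547,.031
```

```text
t 11.3 pos [ 0.598  -0.055   0.0354] yaw -18.63 tilt [ 0.0005 -0.0002] F [ 0.7 -1.1 -0.3] w 0.0414
.598,-.0547,.031 -> az -0.00  shift 0.01 0.03 0.44  (4 mm)
```

Request:
move_arm(
  plan=[
    [0, 0, 0, 0, 0, 0.15, -1],
    [0, 0, 0, 0, 0, 0.25, -1],
    [0, 0, 0, 0, 0, 0.35, -1],
    [0, 0, 0, 0, 0, 0.4, -1],
    [0, 0, 0, 0, 0, 0.4, -1],
  ],
)

```text
time_s: 11.8
position: [0.598, -0.0547, 0.0316]
tool_rot: [[-0.948, 0.319, 0.001], [0.319, 0.948, -0.0], [-0.001, -0.0, -1.0]]
ft_force: [-1.3, 0.1, 5.3]
grip_width: 0.0413
gripper_force: 41.4
```

```bash
python3 go.py .598,-.0547,.031
```

```text
t 11.8 pos [ 0.598  -0.0547  0.0316] yaw -18.6 tilt [ 0.0009 -0.0004] F [-1.3  0.1  5.3] w 0.0413
.598,-.0547,.031 -> az -0.00  shift 0.00 -0.00 0.06  (1 mm)
```

Request:
move_arm(
  plan=[
    [0, 0, 0, 0, 0, 0, 0.2],
    [0, 0, 0, 0, 0, 0, 0.5],
    [0, 0, 0, 0, 0, 0, 0.6],
    [0, 0, 0, 0, 0, 0, 0.6],
    [0, 0, 0, 0, 0, 0, 0.6],
  ],
)

```text
time_s: 12.3
position: [0.5978, -0.0547, 0.0308]
tool_rot: [[-0.948, 0.319, -0.0], [0.319, 0.948, 0.0], [0.0, -0.0, -1.0]]
ft_force: [-0.7, -0.3, 0.1]
grip_width: 0.0685
gripper_force: 0.0
```

Request:
move_arm(
  plan=[
    [0, 0, 0, 0, 0, -2, 0.6],
    [0, 0, 0, 0, 0, -6, 0.6],
    [0, 0, 0, 0, 0, -10, 1],
    [0, 0, 0, 0, 0, -11, 1],
    [0, 0, 0, 0, 0, -11, 1],
  ],
)

```text
time_s: 12.8
position: [0.5984, -0.0548, 0.1423]
tool_rot: [[-0.948, 0.319, 0.003], [0.319, 0.948, -0.001], [-0.003, 0.0, -1.0]]
ft_force: [0.0, 0.4, -0.8]
grip_width: 0.0855
gripper_force: 0.0
```

```bash
python3 go.py .4475,-.3469,.14,5.2 .4475,-.3469,.03
```

```text
t 12.8 pos [ 0.5984 -0.0548  0.1423] yaw -18.61 tilt [ 0.0032 -0.001 ] F [ 0.   0.4 -0.8] w 0.0855
.4475,-.3469,.14,5.2 -> az -23.81  shift 4.98 -32.50 0.23  (329 mm)
.4475,-.3469,.03 -> az -0.00  shift 0.00 0.00 11.00  (110 mm)
```

Request:
move_arm(
  plan=[
    [0, 0, 0, 0.5, -3.0, 0, 1],
    [0, 0, 0, 1.1, -7.2, 0, 1],
    [0, 0, 0, 1.8, -11.6, 0, 1],
    [0, 0, 0, 2.5, -16.0, 0, 1],
    [0, 0, 0, 3.1, -20.4, 0, 1],
  ],
)

```text
time_s: 13.3
position: [0.5016, -0.2389, 0.1388]
tool_rot: [[-0.948, 0.319, -0.003], [0.319, 0.948, 0.002], [0.003, 0.001, -1.0]]
ft_force: [-0.4, 0.1, -0.2]
grip_width: 0.0857
gripper_force: 0.0
```

Request:
move_arm(
  plan=[
    [0, 0, -7, 0.6, -4.2, 0, 1],
    [0, 0, -15, 1.2, -8.0, 0, 1],
    [0, 0, -21, 1.8, -11.5, 0, 1],
    [0, 0, -23.8, 1.9, -12.1, 0, 1],
    [0, 0, -23.8, 1.9, -12.1, 0, 1],
  ],
)

```text
time_s: 13.8
position: [0.4455, -0.3473, 0.1388]
tool_rot: [[-0.996, -0.089, -0.002], [-0.089, 0.996, 0.003], [0.002, 0.003, -1.0]]
ft_force: [0.4, -0.0, 0.5]
grip_width: 0.0853
gripper_force: 0.0
```

```bash
python3 -c "
from fit import *
p=env.get_image('top');q=env.get_image('scene')
c=lambda p,X,r:cv2.resize(p['color'][int(proj(p,X)[0,1])-r:int(proj(p,X)[0,1])+r,int(proj(p,X)[0,0])-r:int(proj(p,X)[0,0])+r],(390,390),interpolation=cv2.INTER_CUBIC)
save('jars',np.hstack([c(p,[.61,-.01,.04],35),c(q,[.61,-.01,.04],45)]))
"; python3 go.py .4475,-.3469,.03,5.2
```

```text
t 13.9 pos [ 0.4465 -0.3459  0.1395] yaw 5.11 tilt [-0.0015  0.002 ] F [-0.2  0.   0.8] w 0.0854
.4475,-.3469,.03,5.2 -> az -0.09  shift -0.09 -0.10 10.95  (110 mm)
```

View pics/jars.png

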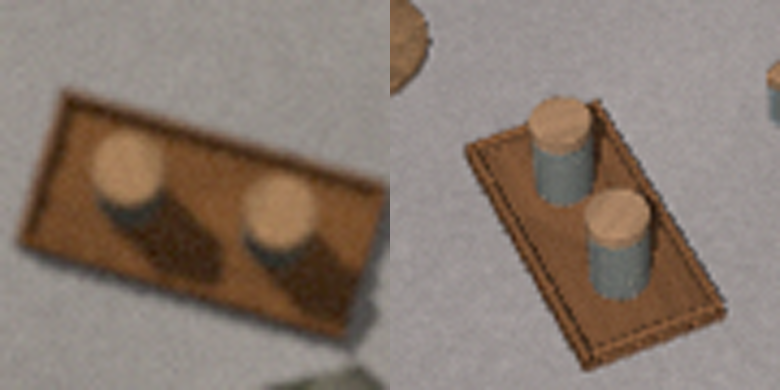

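Both jars stand upright inside the long tray (left crop lids at about (130,168) and (280,210)). Next, the large tub.

Request:
move_arm(
  plan=[
    [0, 0, 0, -0.1, -0.1, 3.5, 1],
    [0, 0, 0, -0.1, -0.1, 7.5, 1],
    [0, 0, 0, -0.1, -0.1, 10.2, 1],
    [0, 0, 0, -0.1, -0.1, 10.9, 1],
    [0, 0, 0, -0.1, -0.1, 10.9, 1],
  ],
)

```text
time_s: 14.4
position: [0.448, -0.3467, 0.0312]
tool_rot: [[-0.996, -0.091, -0.001], [-0.091, 0.996, 0.001], [0.001, 0.002, -1.0]]
ft_force: [-0.2, -0.9, 0.1]
grip_width: 0.0857
gripper_force: 0.0
```

Request:
move_arm(
  plan=[
    [0, 0, 0, 0, 0, 0, -1],
    [0, 0, 0, 0, 0, 0, -1],
    [0, 0, 0, 0, 0, 0, -1],
    [0, 0, 0, 0, 0, 0, -1],
    [0, 0, 0, 0, 0, 0, -1],
  ],
  squeeze=50,
)

```text
time_s: 14.9
position: [0.4484, -0.3481, 0.0334]
tool_rot: [[-0.996, -0.09, 0.002], [-0.09, 0.996, -0.002], [-0.002, -0.002, -1.0]]
ft_force: [-0.5, 1.6, 6.7]
grip_width: 0.0557
gripper_force: 53.8
```

```bash
python3 go.py .4475,-.3469,.2 .6075,.2509,.2,-15.7 .6075,.2509,.036
```

```text
t 14.9 pos [ 0.4484 -0.3481  0.0334] yaw 5.19 tilt [ 0.0021 -0.002 ] F [-0.5  1.6  6.7] w 0.0557
.4475,-.3469,.2 -> az -0.00  shift 0.08 0.12 -16.66  (167 mm)
.6075,.2509,.2,-15.7 -> az 20.89  shift -21.34 58.09 0.00  (619 mm)
.6075,.2509,.036 -> az -0.00  shift 0.00 0.00 16.40  (164 mm)
```

Request:
move_arm(
  plan=[
    [0, 0, 0, 0, 0, -1.5, -1],
    [0, 0, 0, 0, 0, -4.5, -1],
    [0, 0, 0, 0, 0, -8.5, -1],
    [0, 0, 0, -0.3, 1.0, -12, -1],
    [0, 0, 0, -1.0, 3.0, -12, -1],
  ],
)

```text
time_s: 15.4
position: [0.4563, -0.3188, 0.1571]
tool_rot: [[-0.996, -0.089, 0.007], [-0.089, 0.996, -0.008], [-0.006, -0.008, -1.0]]
ft_force: [1.3, -0.0, -2.7]
grip_width: 0.0553
gripper_force: 53.7
```

Request:
move_arm(
  plan=[
    [0, 0, 0, -1.2, 3.3, 0, -1],
    [0, 0, 0, -2.7, 7.3, 0, -1],
    [0, 0, 0, -4.2, 11.4, 0, -1],
    [0, 0, 0, -5.7, 15.5, 0, -1],
    [0, 0, 0, -7.2, 19.6, 0, -1],
  ],
)

```text
time_s: 15.9
position: [0.5091, -0.1134, 0.1524]
tool_rot: [[-0.996, -0.09, 0.001], [-0.09, 0.996, -0.0], [-0.001, -0.0, -1.0]]
ft_force: [-0.8, 0.1, -1.3]
grip_width: 0.0554
gripper_force: 53.7
```

Request:
move_arm(
  plan=[
    [0, 0, 0, -1.5, 4.1, 0, -1],
    [0, 0, 0, -3.0, 8.2, 0, -1],
    [0, 0, 0, -4.5, 12.3, 0, -1],
    [0, 0, 0, -6.0, 16.4, 0, -1],
    [0, 0, 0, -7.5, 20.5, 0, -1],
  ],
)

```text
time_s: 16.4
position: [0.5653, 0.0977, 0.1524]
tool_rot: [[-0.996, -0.09, 0.001], [-0.09, 0.996, -0.0], [-0.001, -0.0, -1.0]]
ft_force: [0.2, -0.5, -1.7]
grip_width: 0.0556
gripper_force: 53.7
```

```bash
python3 go.py .6075,.2509,.15,-15.7
```

```text
t 16.4 pos [0.5653 0.0977 0.1524] yaw 5.19 tilt [ 0.0007 -0.0001] F [ 0.2 -0.5 -1.7] w 0.0556
.6075,.2509,.15,-15.7 -> az 20.89  shift -5.59 14.88 0.24  (159 mm)
```

Request:
move_arm(
  plan=[
    [0, 0, 6, -1.5, 4.0, 0, -1],
    [0, 0, 12, -3.0, 8.0, 0, -1],
    [0, 0, 18, -4.4, 11.8, 0, -1],
    [0, 0, 20.9, -5.6, 14.7, 0.2, -1],
    [0, 0, 20.9, -5.6, 14.7, 0.2, -1],
  ],
)

```text
time_s: 16.9
position: [0.6075, 0.2509, 0.1494]
tool_rot: [[-0.963, 0.268, 0.0], [0.268, 0.963, 0.001], [0.0, 0.001, -1.0]]
ft_force: [-1.2, -0.8, -1.8]
grip_width: 0.0554
gripper_force: 53.8
```

Request:
move_arm(
  plan=[
    [0, 0, 0, 0, 0, 3, -1],
    [0, 0, 0, 0, 0, 6.5, -1],
    [0, 0, 0, 0, 0, 9, -1],
    [0, 0, 0, 0, 0, 10, -1],
    [0, 0, 0, 0, 0, 10, -1],
  ],
)

```text
time_s: 17.4
position: [0.6072, 0.2467, 0.0492]
tool_rot: [[-0.963, 0.271, -0.002], [0.271, 0.963, -0.0], [0.002, -0.001, -1.0]]
ft_force: [-0.3, -0.3, -1.1]
grip_width: 0.0555
gripper_force: 53.8
```

```bash
python3 go.py .6075,.2509,.036,-15.7
```

```text
t 17.4 pos [0.6072 0.2467 0.0492] yaw -15.73 tilt [-0.0019 -0.0005] F [-0.3 -0.3 -1.1] w 0.0555
.6075,.2509,.036,-15.7 -> az -0.03  shift 0.09 0.41 1.32  (14 mm)
```

Request:
move_arm(
  plan=[
    [0, 0, 0, 0, 0.3, 0.4, -1],
    [0, 0, 0, 0, 0.4, 0.7, -1],
    [0, 0, 0, 0, 0.4, 0.9, -1],
    [0, 0, 0, 0, 0.4, 1.0, -1],
    [0, 0, 0, 0, 0.4, 1.0, -1],
  ],
)

```text
time_s: 17.9
position: [0.6087, 0.2512, 0.0399]
tool_rot: [[-0.963, 0.271, 0.0], [0.271, 0.963, -0.0], [-0.0, 0.0, -1.0]]
ft_force: [-0.6, 0.6, -1.4]
grip_width: 0.0558
gripper_force: 53.8
```

```bash
python3 go.py .6075,.2509,.036,-15.7
```

```text
t 17.9 pos [0.6087 0.2512 0.0399] yaw -15.71 tilt [ 0.0001 -0.    ] F [-0.6  0.6 -1.4] w 0.0558
.6075,.2509,.036,-15.7 -> az -0.01  shift 0.11 -0.06 0.39  (4 mm)
```

Request:
move_arm(
  plan=[
    [0, 0, 0, 0, 0, 0.1, -1],
    [0, 0, 0, 0, 0, 0.15, -1],
    [0, 0, 0, 0, 0, 0.2, -1],
    [0, 0, 0, 0, 0, 0.25, -1],
    [0, 0, 0, 0, 0, 0.25, -1],
  ],
)

```text
time_s: 18.4
position: [0.6089, 0.2512, 0.0395]
tool_rot: [[-0.963, 0.271, 0.002], [0.271, 0.963, -0.0], [-0.002, 0.0, -1.0]]
ft_force: [-4.5, -0.4, 12.6]
grip_width: 0.0555
gripper_force: 55.3
```

```bash
python3 go.py .6075,.2509,.036,-15.7
```

```text
t 18.4 pos [0.6089 0.2512 0.0395] yaw -15.7 tilt [ 0.0016 -0.    ] F [-4.5 -0.4 12.6] w 0.0555
.6075,.2509,.036,-15.7 -> az 0.00  shift 0.13 -0.07 0.35  (4 mm)
```

Request:
move_arm(
  plan=[
    [0, 0, 0, 0, 0, -0.1, -1],
    [0, 0, 0, 0, 0, -0.1, 0.1],
    [0, 0, 0, 0, 0, -0.1, 0.6],
    [0, 0, 0, 0, 0, -0.1, 0.6],
    [0, 0, 0, 0, 0, -0.1, 0.6],
  ],
)

```text
time_s: 18.9
position: [0.6088, 0.2511, 0.0381]
tool_rot: [[-0.963, 0.271, -0.0], [0.271, 0.963, -0.0], [0.0, -0.0, -1.0]]
ft_force: [-0.1, 0.8, -0.4]
grip_width: 0.068
gripper_force: 0.0
```

```bash
python3 go.py .6075,.2509,.15 .4313,.003,.15,13.1 .4313,.003,.015
```

```text
t 18.9 pos [0.6088 0.2511 0.0381] yaw -15.72 tilt [-0.0002 -0.    ] F [-0.1  0.8 -0.4] w 0.068
.6075,.2509,.15 -> az -0.00  shift 0.12 -0.05 -11.19  (112 mm)
.4313,.003,.15,13.1 -> az -28.82  shift 10.25 -28.64 0.00  (304 mm)
.4313,.003,.015 -> az -0.00  shift 0.00 0.00 13.50  (135 mm)
```

Request:
move_arm(
  plan=[
    [0, 0, 0, 0, 0, -2, 0.6],
    [0, 0, 0, 0, 0, -5.5, 0.6],
    [0, 0, 0, 0, 0, -9.5, 1],
    [0, 0, 0, 0, 0, -11.2, 1],
    [0, 0, 0, 1, -3, -11.2, 1],
  ],
)

```text
time_s: 19.4
position: [0.5929, 0.2267, 0.1531]
tool_rot: [[-0.963, 0.269, 0.007], [0.269, 0.963, 0.002], [-0.006, 0.004, -1.0]]
ft_force: [0.4, -2.1, -0.2]
grip_width: 0.0852
gripper_force: 0.0
```

Request:
move_arm(
  plan=[
    [0, 0, 0, 1.5, -4.1, 0, 1],
    [0, 0, 0, 3.0, -8.2, 0, 1],
    [0, 0, 0, 4.5, -12.3, 0, 1],
    [0, 0, 0, 6.0, -16.4, 0, 1],
    [0, 0, 0, 7.5, -20.5, 0, 1],
  ],
)

```text
time_s: 19.9
position: [0.4621, 0.0468, 0.1503]
tool_rot: [[-0.963, 0.27, 0.0], [0.27, 0.963, -0.0], [-0.0, -0.0, -1.0]]
ft_force: [-0.2, -1.2, 1.0]
grip_width: 0.0853
gripper_force: 0.0
```

Request:
move_arm(
  plan=[
    [0, 0, -7.5, 1.2, -3.2, 0, 1],
    [0, 0, -15, 1.8, -5.1, 0, 1],
    [0, 0, -22.5, 1.8, -5.1, 0, 1],
    [0, 0, -28.8, 1.8, -5.1, 0, 1],
    [0, 0, -28.8, 1.8, -5.1, 0, 1],
  ],
)

```text
time_s: 20.4
position: [0.4322, 0.0035, 0.1504]
tool_rot: [[-0.974, -0.227, 0.0], [-0.227, 0.974, -0.0], [-0.0, -0.0, -1.0]]
ft_force: [0.1, 0.0, 0.4]
grip_width: 0.0855
gripper_force: 0.0
```

```bash
python3 go.py .4313,.003,.015,13.1; python3 -c "
from fit import *
P={c:env.get_image(c) for c in('top','scene')}
for ch in (1,2,0):
  for c in P: print(ch,c,*lidfit('large_in',.6089,.2512,(-15.7,),P={c:P[c]},chan=ch))
p,q=P['top'],P['scene']
c=lambda p,X,r:cv2.resize(p['color'][int(proj(p,X)[0,1])-r:int(proj(p,X)[0,1])+r,int(proj(p,X)[0,0])-r:int(proj(p,X)[0,0])+r],(390,390),interpolation=cv2.INTER_CUBIC)
save('large',np.hstack([c(p,[.608,.251,.04],25),c(q,[.61,.25,.04],35)]))
"
```

```text
t 20.4 pos [0.4322 0.0035 0.1504] yaw 13.12 tilt [ 0.0003 -0.0001] F [0.1 0.  0.4] w 0.0855
.4313,.003,.015,13.1 -> az 0.02  shift 0.10 -0.03 13.54  (135 mm)
1 top [  0.6125   0.2534 -16.6016] 0.611
1 scene [  0.6075   0.2515 -15.9527] 0.348
2 top [  0.6107   0.2526 -15.6569] 0.374
2 scene [  0.6081   0.2523 -16.325 ] 0.206
0 top [  0.6184   0.2759 -20.5987] 0.841
0 scene [  0.6006   0.2548 -15.7265] 0.901
```

View pics/large.png

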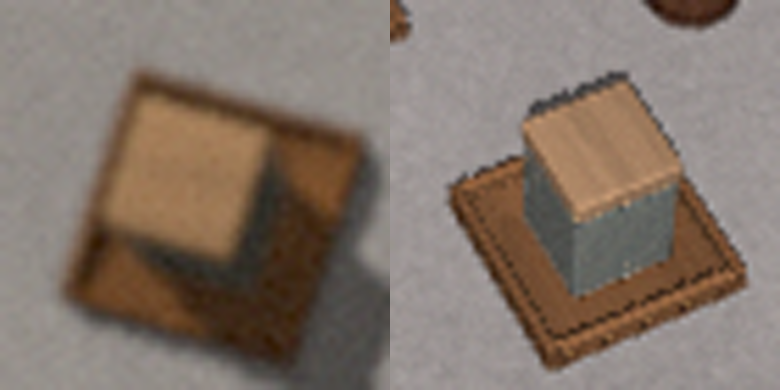

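Large tub stands centred in the square tray (lid centre at about (187,177) in the left crop). Now the small tub.

Request:
move_arm(
  plan=[
    [0, 0, 0, 0.1, 0, 4, 1],
    [0, 0, 0, 0.1, 0, 8.5, 1],
    [0, 0, 0, 0.1, 0, 12, 1],
    [0, 0, 0, 0.1, 0, 13.4, 1],
    [0, 0, 0, 0.1, 0, 13.4, 1],
  ],
)

```text
time_s: 21.0
position: [0.4303, 0.0038, 0.0147]
tool_rot: [[-0.974, -0.225, -0.004], [-0.225, 0.974, 0.001], [0.004, 0.002, -1.0]]
ft_force: [-1.1, 0.2, 1.0]
grip_width: 0.0852
gripper_force: 0.0
```

Request:
move_arm(
  plan=[
    [0, 0, 0, 0, 0, 0, -1],
    [0, 0, 0, 0, 0, 0, -1],
    [0, 0, 0, 0, 0, 0, -1],
    [0, 0, 0, 0, 0, 0, -1],
    [0, 0, 0, 0, 0, 0, -1],
  ],
  squeeze=40,
)

```text
time_s: 21.5
position: [0.4318, 0.0034, 0.0173]
tool_rot: [[-0.974, -0.226, 0.002], [-0.226, 0.974, -0.001], [-0.002, -0.001, -1.0]]
ft_force: [-0.5, 0.4, 5.8]
grip_width: 0.0416
gripper_force: 41.1
```

```bash
python3 go.py .4313,.003,.18 .6087,.2515,.18,-15.7
```

```text
t 21.5 pos [0.4318 0.0034 0.0173] yaw 13.08 tilt [ 0.0023 -0.0006] F [-0.5  0.4  5.8] w 0.0416
.4313,.003,.18 -> az -0.00  shift 0.05 -0.03 -16.27  (163 mm)
.6087,.2515,.18,-15.7 -> az 28.78  shift -22.90 20.19 0.00  (305 mm)
```

Request:
move_arm(
  plan=[
    [0, 0, 0, 0, 0, -1.5, -1],
    [0, 0, 0, 0, 0, -4.5, -1],
    [0, 0, 0, 0, 0, -8.5, -1],
    [0, 0, 0, 0, 0, -12.5, -1],
    [0, 0, 0, -1.5, 1.3, -16.3, -1],
  ],
)

```text
time_s: 22.0
position: [0.4419, 0.019, 0.1817]
tool_rot: [[-0.974, -0.224, 0.001], [-0.224, 0.974, -0.001], [-0.0, -0.001, -1.0]]
ft_force: [1.6, 0.4, -2.2]
grip_width: 0.0413
gripper_force: 40.9
```

Request:
move_arm(
  plan=[
    [0, 0, 0, -2.8, 2.5, 0, -1],
    [0, 0, 0, -5.9, 5.2, 0, -1],
    [0, 0, 0, -9.0, 7.9, 0, -1],
    [0, 0, 0, -12.1, 10.7, 0, -1],
    [0, 0, 0, -15.2, 13.4, 0, -1],
  ],
)

```text
time_s: 22.5
position: [0.561, 0.1862, 0.1798]
tool_rot: [[-0.974, -0.226, 0.0], [-0.226, 0.974, 0.0], [-0.0, -0.0, -1.0]]
ft_force: [0.6, -0.8, -1.4]
grip_width: 0.0413
gripper_force: 41.0
```

Request:
move_arm(
  plan=[
    [0, 0, 7, -2.6, 2.3, 0, -1],
    [0, 0, 14, -4.7, 4.2, 0, -1],
    [0, 0, 21, -6.2, 5.5, 0, -1],
    [0, 0, 28.8, -6.2, 5.5, 0, -1],
    [0, 0, 28.8, -6.2, 5.5, 0, -1],
  ],
)

```text
time_s: 23.0
position: [0.6082, 0.2525, 0.1793]
tool_rot: [[-0.962, 0.271, -0.0], [0.271, 0.962, -0.0], [0.0, -0.0, -1.0]]
ft_force: [-0.5, -0.5, -1.2]
grip_width: 0.0417
gripper_force: 40.9
```

```bash
python3 go.py .6087,.2515,.11,-15.7
```

```text
t 23.0 pos [0.6082 0.2525 0.1793] yaw -15.75 tilt [-0.0003 -0.0001] F [-0.5 -0.5 -1.2] w 0.0417
.6087,.2515,.11,-15.7 -> az -0.05  shift -0.07 -0.08 6.93  (69 mm)
```

Request:
move_arm(
  plan=[
    [0, 0, 0, -0.1, -0.1, 2, -1],
    [0, 0, 0, -0.1, -0.1, 5, -1],
    [0, 0, 0, -0.1, -0.1, 6.7, -1],
    [0, 0, 0, -0.1, -0.1, 6.9, -1],
    [0, 0, 0, -0.1, -0.1, 6.9, -1],
  ],
)

```text
time_s: 23.5
position: [0.6092, 0.2506, 0.111]
tool_rot: [[-0.963, 0.269, 0.0], [0.269, 0.963, 0.0], [-0.0, 0.0, -1.0]]
ft_force: [-0.1, 0.3, -0.8]
grip_width: 0.0414
gripper_force: 41.0
```

Request:
move_arm(
  plan=[
    [0, 0, 0, 0, 0, 0.5, -1],
    [0, 0, 0, 0, 0, 0.8, -1],
    [0, 0, 0, 0, 0, 0.9, -1],
    [0, 0, 0, 0, 0, 0.9, -1],
    [0, 0, 0, 0, 0, 0.9, -1],
  ],
)

```text
time_s: 24.0
position: [0.6092, 0.2509, 0.1015]
tool_rot: [[-0.963, 0.271, 0.0], [0.271, 0.963, 0.0], [-0.0, 0.0, -1.0]]
ft_force: [-0.1, 0.1, -1.5]
grip_width: 0.0415
gripper_force: 41.0
```

```bash
python3 go.py .6087,.2515,.0965,-15.7;  python3 -c "
from fit import *
p,q=env.get_image('top'),env.get_image('scene')
c=lambda p,X,r:cv2.resize(p['color'][int(proj(p,X)[0,1])-r:int(proj(p,X)[0,1])+r,int(proj(p,X)[0,0])-r:int(proj(p,X)[0,0])+r],(390,390),interpolation=cv2.INTER_CUBIC)
save('small',np.hstack([c(p,[.608,.251,.08],25),c(q,[.61,.25,.08],35)]))
"
```

```text
t 24.0 pos [0.6092 0.2509 0.1015] yaw -15.7 tilt [0.0003 0.    ] F [-0.1  0.1 -1.5] w 0.0415
.6087,.2515,.0965,-15.7 -> az -0.00  shift 0.07 0.04 0.50  (5 mm)
```

View pics/small.png

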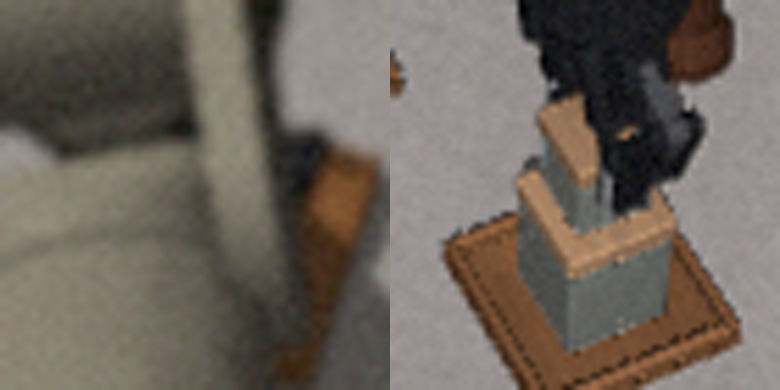

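The small tub hovers a few mm above the large lid, looking centred (right crop around (580,220)). Lowering.

Request:
move_arm(
  plan=[
    [0, 0, 0, 0.05, 0.04, 0.1, -1],
    [0, 0, 0, 0.05, 0.04, 0.2, -1],
    [0, 0, 0, 0.05, 0.04, 0.25, -1],
    [0, 0, 0, 0.05, 0.04, 0.3, -1],
    [0, 0, 0, 0.05, 0.04, 0.3, -1],
  ],
)

```text
time_s: 24.6
position: [0.6088, 0.2514, 0.0985]
tool_rot: [[-0.963, 0.271, 0.0], [0.271, 0.963, -0.0], [-0.0, 0.0, -1.0]]
ft_force: [0.0, 0.1, -0.4]
grip_width: 0.0413
gripper_force: 41.0
```

```bash
python3 go.py .6087,.2515,.0965,-15.7
```

```text
t 24.6 pos [0.6088 0.2514 0.0985] yaw -15.71 tilt [ 0.0002 -0.    ] F [ 0.   0.1 -0.4] w 0.0413
.6087,.2515,.0965,-15.7 -> az -0.01  shift 0.01 0.01 0.20  (2 mm)
```

Request:
move_arm(
  plan=[
    [0, 0, 0, 0, 0, 0.05, -1],
    [0, 0, 0, 0, 0, 0.1, -1],
    [0, 0, 0, 0, 0, 0.12, -1],
    [0, 0, 0, 0, 0, 0.12, -1],
  ],
)

```text
time_s: 25.0
position: [0.6089, 0.2514, 0.0984]
tool_rot: [[-0.963, 0.271, 0.001], [0.271, 0.963, 0.0], [-0.001, 0.0, -1.0]]
ft_force: [-2.8, -0.2, 8.2]
grip_width: 0.0416
gripper_force: 42.2
```

```bash
python3 go.py .6087,.2515,.0965,-15.7
```

```text
t 25.0 pos [0.6089 0.2514 0.0984] yaw -15.71 tilt [0.0013 0.    ] F [-2.8 -0.2  8.2] w 0.0416
.6087,.2515,.0965,-15.7 -> az -0.01  shift 0.03 0.01 0.19  (2 mm)
```

Request:
move_arm(
  plan=[
    [0, 0, 0, 0, 0, -0.07, -1],
    [0, 0, 0, 0, 0, -0.07, 0.0],
    [0, 0, 0, 0, 0, -0.07, 0.5],
    [0, 0, 0, 0, 0, -0.07, 0.6],
    [0, 0, 0, 0, 0, -0.07, 0.6],
  ],
)

```text
time_s: 25.5
position: [0.6088, 0.2514, 0.0976]
tool_rot: [[-0.963, 0.271, -0.0], [0.271, 0.963, -0.0], [0.0, -0.0, -1.0]]
ft_force: [0.2, -0.5, -0.6]
grip_width: 0.0684
gripper_force: 0.0
```

Request:
move_arm(
  plan=[
    [0, 0, 0, 0, 0, -1.5, 0.6],
    [0, 0, 0, 0, 0, -4.5, 0.6],
    [0, 0, 0, 0, 0, -8.5, 0.6],
    [0, 0, 0, 2.5, 0, -8.5, 1],
    [0, 0, 0, 6.0, 0, -8.5, 1],
  ],
)

```text
time_s: 26.0
position: [0.5516, 0.2674, 0.1836]
tool_rot: [[-0.962, 0.272, 0.003], [0.272, 0.962, 0.001], [-0.002, 0.001, -1.0]]
ft_force: [-0.1, 0.8, 0.2]
grip_width: 0.0854
gripper_force: 0.0
```

Request:
move_arm(
  plan=[
    [0, 0, 0, 4, -3, 0, 1],
    [0, 0, 0, 8, -6, 0, 1],
    [0, 0, 0, 11, -10, 0, 1],
    [0, 0, 0, 12, -14, 0, 1],
    [0, 0, 0, 12, -14, 0, 1],
  ],
)

```text
time_s: 26.5
position: [0.395, 0.1632, 0.1831]
tool_rot: [[-0.962, 0.273, -0.001], [0.273, 0.962, -0.001], [0.001, -0.001, -1.0]]
ft_force: [0.4, 1.1, 0.4]
grip_width: 0.0854
gripper_force: 0.0
```

```bash
python3 -c "
from fit import *
P={c:env.get_image(c) for c in('top','scene')}
for c in P: print(c,*lidfit('small_on',.6087,.2515,(-15.7,),P={c:P[c]}), *lidfit('large_in',.6087,.2515,(-15.7,),P={c:P[c]}))
p,q=P['top'],P['scene']
A=[]
for c,p in P.items():
    X=proj(p,[.47,.175,.09])[0].astype(int); a=cv2.cvtColor(p['color'],cv2.COLOR_RGB2HSV)[X[1]-8:X[1]+9,X[0]-8:X[0]+9].astype(float)
    dark=cv2.morphologyEx((a[...,1]>90).astype(np.uint8),cv2.MORPH_CLOSE,np.ones((5,5)))
    w=dark*np.clip(120-a[...,1],0,None)*(a[...,2]>60); r,cc=np.mgrid[:17,:17]
    k=np.array([(w*cc).sum(),(w*r).sum()])/w.sum()+X-8; print(c,'knob',k,w.sum()); print(onz(p,k,.093))
    for r in env.tip_of('mill_mid',p): print(r['conf'],onz(p,r['pixel'],.0475))
c=lambda p,X,r:cv2.resize(p['color'][int(proj(p,X)[0,1])-r:int(proj(p,X)[0,1])+r,int(proj(p,X)[0,0])-r:int(proj(p,X)[0,0])+r],(300,300),interpolation=cv2.INTER_NEAREST)
p=P['top']
save('s2',np.vstack([np.hstack([c(p,[.608,.251,.1],20),c(q,[.61,.25,.08],30)]),np.hstack([c(p,[.47,.175,.08],15),c(q,[.47,.175,.05],18)])]))
";python3 go.py
```

```text
top [  0.6099   0.2503 -16.3067] 0.439 [  0.6141   0.2539 -16.5048] 0.671
scene [  0.6084   0.252  -16.0226] 0.375 [  0.6071   0.2517 -16.6928] 0.911
top knob [nan nan] 0.0
[nan nan nan]
scene knob [351.36298774 274.68405797] 4485.0
[0.46819963 0.17519238 0.093     ]
t 26.7 pos [0.3984 0.1658 0.1829] yaw -15.71 tilt [0.0008 0.0003] F [-0.  -0.3  0.3] w 0.0857<string>:11: RuntimeWarning: invalid value encountered in divide
```

View pics/s2.png

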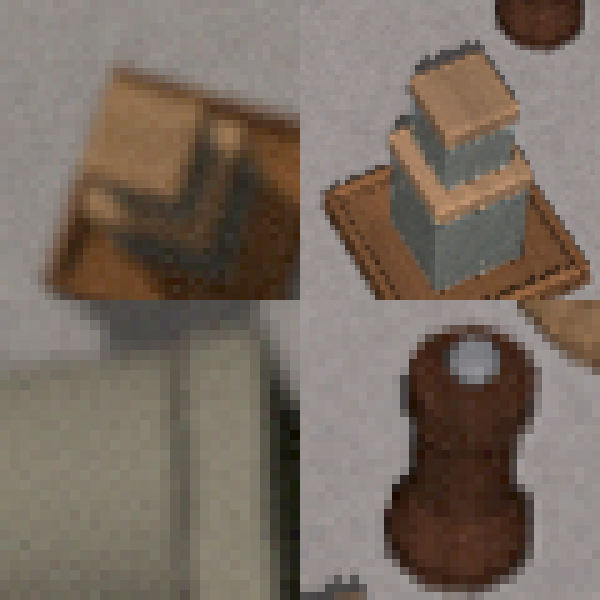

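Both tubs are stacked and centred (right crop, (465,100) over (460,200)). The arm hides the mill from the top camera now, so I use the first top picture for it.

```bash
python3 -c "
from fit import *
for c in('top','scene'):
    p=env.get_image(c); p['color']=cv2.cvtColor(cv2.imread(f'pics/{c}0.png'),cv2.COLOR_BGR2RGB)
    X=proj(p,[.469,.175,.093])[0].astype(int); im=p['color'][X[1]-8:X[1]+9,X[0]-8:X[0]+9].astype(float)
    hs=im[...,0]-im[...,2]; v=im.mean(2)
    r,cc=np.mgrid[:17,:17]; w=np.clip(v-90,0,None)*(np.hypot(r-8,cc-8)<4.5)
    k=np.array([(w*cc).sum(),(w*r).sum()])/w.sum()+X-8; print(c,k,onz(p,k,.093)); print(v[3:14,3:14].astype(int))
"; python3 go.py .469,.175,.16 .469,.175,.056
```

```text
top [268.11709402 230.82393162] [0.4752913  0.17974214 0.093     ]
[[133 134 128 131 129 126 128 125 129 124 131]
 [131 135 129 125 116 107 104 102  98 103 118]
 [134 127 125 108  90  78  68  59  59  64  84]
 [133 130 107  85  63  47  43  42  47  45  53]
 [130 113  84  58  49  52  60  62  51  39  42]
 [126  97  59  49  58  80  91  86  75  54  44]
 [118  86  54  48  72  95 113 106  92  66  45]
 [112  78  43  54  78 102 116 112  95  64  45]
 [107  73  44  47  72  90 104 103  89  62  37]
 [112  83  47  42  57  71  81  83  66  41  40]
 [120  94  56  39  39  56  58  50  37  35  26]]
scene [351.38731826 273.90872375] [0.46616379 0.17326409 0.093     ]
[[148 153 147 146 139 143 141 146 151 156 153]
 [140 135 108  83  84  65  69  90 108 140 145]
 [ 74  44  40  46  73  94  79  66  35  71 118]
 [ 35  37  43  72 118 129 129 119  56  40  47]
 [ 37  38  51 102 132 125 126 125  94  38  39]
 [ 48  43  60 121 130 134 132 129 107  46  43]
 [ 44  40  52 107 135 143 149 129 101  42  46]
 [ 52  40  37  57  96 120 130  80  56  42  46]
 [ 54  47  46  40  43  54  50  41  46  44  50]
 [ 49  46  46  45  50  43  55  44  46  43  51]
 [ 48  46  44  43  44  53  48  46  38  51  52]]
t 26.8 pos [0.3982 0.1659 0.1827] yaw -15.66 tilt [0.0001 0.0001] F [ 0.3 -0.   0. ] w 0.0855
.469,.175,.16 -> az -0.00  shift -6.57 2.78 2.27  (75 mm)
.469,.175,.056 -> az -0.00  shift 0.00 0.00 10.40  (104 mm)
```

Request:
move_arm(
  plan=[
    [0, 0, 0, -2.5, 1, 0.5, 1],
    [0, 0, 0, -5, 2, 1.5, 1],
    [0, 0, 0, -6.35, 2.55, 2.3, 1],
    [0, 0, 0, -6.35, 2.55, 2.3, 1],
    [0, 0, 0, -6.35, 2.55, 2.3, 1],
  ],
)

```text
time_s: 27.3
position: [0.4653, 0.1731, 0.1594]
tool_rot: [[-0.963, 0.27, -0.001], [0.27, 0.963, -0.0], [0.001, -0.0, -1.0]]
ft_force: [-0.2, 0.2, -0.3]
grip_width: 0.0853
gripper_force: 0.0
```

```bash
python3 go.py .4663,.1733,.054
```

```text
t 27.3 pos [0.4653 0.1731 0.1594] yaw -15.67 tilt [-0.0013 -0.0001] F [-0.2  0.2 -0.3] w 0.0853
.4663,.1733,.054 -> az -0.00  shift -0.09 0.05 10.54  (105 mm)
```

Request:
move_arm(
  plan=[
    [0, 0, 0, -0.1, 0, 4, 1],
    [0, 0, 0, -0.1, 0, 8, 1],
    [0, 0, 0, -0.1, 0, 10, 1],
    [0, 0, 0, -0.1, 0, 10.5, 1],
    [0, 0, 0, -0.1, 0, 10.5, 1],
  ],
)

```text
time_s: 27.8
position: [0.4664, 0.1726, 0.0552]
tool_rot: [[-0.963, 0.27, -0.0], [0.27, 0.963, -0.0], [0.0, -0.0, -1.0]]
ft_force: [0.1, -0.0, 0.0]
grip_width: 0.0856
gripper_force: 0.0
```

Request:
move_arm(
  plan=[
    [0, 0, 0, 0, 0, 0, 0.2],
    [0, 0, 0, 0, 0, 0, -0.1],
    [0, 0, 0, 0, 0, 0, -1],
    [0, 0, 0, 0, 0, 0, -1],
    [0, 0, 0, 0, 0, 0, -1],
  ],
)

```text
time_s: 28.3
position: [0.4671, 0.1724, 0.0559]
tool_rot: [[-0.963, 0.271, 0.002], [0.271, 0.963, 0.0], [-0.002, 0.001, -1.0]]
ft_force: [-0.9, -1.4, 6.9]
grip_width: 0.0407
gripper_force: 39.7
```

```bash
python3 go.py .4663,.1733,.17 .6295,-.2625,.17 .6295,-.2625,.064;  python3 -c "
from fit import *
q=env.get_image('scene')
c=lambda p,X,r:cv2.resize(p['color'][int(proj(p,X)[0,1])-r:int(proj(p,X)[0,1])+r,int(proj(p,X)[0,0])-r:int(proj(p,X)[0,0])+r],(400,400),interpolation=cv2.INTER_CUBIC)
save('mill',c(q,[.47,.17,.08],35))
"
```

```text
t 28.3 pos [0.4671 0.1724 0.0559] yaw -15.71 tilt [0.002  0.0001] F [-0.9 -1.4  6.9] w 0.0407
.4663,.1733,.17 -> az -0.00  shift 0.10 0.06 -11.41  (114 mm)
.6295,-.2625,.17 -> az -0.00  shift -27.51 -37.53 0.00  (465 mm)
.6295,-.2625,.064 -> az -0.00  shift 0.00 0.00 10.60  (106 mm)
```

View pics/mill.png

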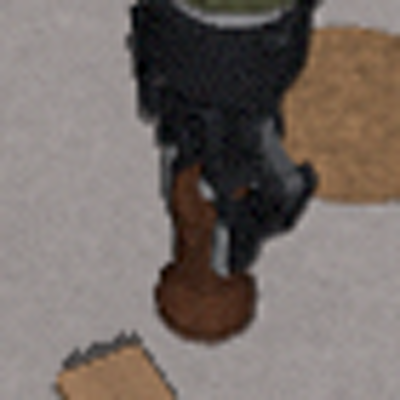

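The mill is gripped by its head and stands upright (foot at (205,310) in the crop). Lifting and carrying.

Request:
move_arm(
  plan=[
    [0, 0, 0, 0, 0, -1.0, -1],
    [0, 0, 0, 0, 0, -3.5, -1],
    [0, 0, 0, 0, 0, -7, -1],
    [0, 0, 0, 0, 0, -10.5, -1],
    [0, 0, 0, -1.0, -1.4, -11.5, -1],
  ],
)

```text
time_s: 28.85
position: [0.473, 0.1573, 0.174]
tool_rot: [[-0.963, 0.269, 0.006], [0.269, 0.963, 0.001], [-0.006, 0.003, -1.0]]
ft_force: [0.5, -0.4, -2.0]
grip_width: 0.0405
gripper_force: 40.8
```

Request:
move_arm(
  plan=[
    [0, 0, 0, -2.0, -2.7, 0, -1],
    [0, 0, 0, -4.3, -5.9, 0, -1],
    [0, 0, 0, -6.7, -9.1, 0, -1],
    [0, 0, 0, -9.1, -12.3, 0, -1],
    [0, 0, 0, -11.4, -15.5, 0, -1],
  ],
)

```text
time_s: 29.35
position: [0.5404, -0.0254, 0.1706]
tool_rot: [[-0.963, 0.271, 0.0], [0.271, 0.963, -0.0], [-0.0, 0.0, -1.0]]
ft_force: [0.5, -0.4, -1.1]
grip_width: 0.0405
gripper_force: 40.8
```

Request:
move_arm(
  plan=[
    [0, 0, 0, -2.4, -3.2, 0, -1],
    [0, 0, 0, -4.8, -6.4, 0, -1],
    [0, 0, 0, -7.2, -9.6, 0, -1],
    [0, 0, 0, -9.5, -12.8, 0, -1],
    [0, 0, 0, -11.8, -16.0, 0, -1],
  ],
)

```text
time_s: 29.85
position: [0.6106, -0.2113, 0.1705]
tool_rot: [[-0.963, 0.271, -0.0], [0.271, 0.963, 0.0], [0.0, 0.0, -1.0]]
ft_force: [0.5, 0.2, -0.3]
grip_width: 0.0406
gripper_force: 40.8
```

```bash
python3 go.py .6295,-.2625,.17 .6295,-.2625,.064
```

```text
t 29.85 pos [ 0.6106 -0.2113  0.1705] yaw -15.72 tilt [-0.      0.0001] F [ 0.5  0.2 -0.3] w 0.0406
.6295,-.2625,.17 -> az -0.00  shift -3.21 -4.42 0.05  (55 mm)
.6295,-.2625,.064 -> az -0.00  shift 0.00 0.00 10.60  (106 mm)
```

Request:
move_arm(
  plan=[
    [0, 0, 0, -2.0, -2.7, 0, -1],
    [0, 0, 0, -3.2, -4.4, 0.5, -1],
    [0, 0, 0, -3.2, -4.4, 3.0, -1],
    [0, 0, 0, -3.2, -4.4, 6.0, -1],
    [0, 0, 0, -3.2, -4.4, 7.0, -1],
  ],
)

```text
time_s: 30.35
position: [0.628, -0.2602, 0.0972]
tool_rot: [[-0.963, 0.271, -0.005], [0.271, 0.963, 0.003], [0.005, 0.002, -1.0]]
ft_force: [-0.2, 0.7, -1.2]
grip_width: 0.0406
gripper_force: 40.8
```

Request:
move_arm(
  plan=[
    [0, 0, 0, 0, 0, 1.5, -1],
    [0, 0, 0, 0, 0, 2.5, -1],
    [0, 0, 0, 0, 0, 2.9, -1],
    [0, 0, 0, 0, 0, 2.9, -1],
    [0, 0, 0, 0, 0, 2.9, -1],
  ],
)

```text
time_s: 30.85
position: [0.6297, -0.2609, 0.0718]
tool_rot: [[-0.963, 0.271, 0.001], [0.271, 0.963, -0.001], [-0.001, -0.0, -1.0]]
ft_force: [-0.5, -0.1, -1.4]
grip_width: 0.0407
gripper_force: 40.8
```

```bash
python3 go.py .6295,-.2625,.064
```

```text
t 30.85 pos [ 0.6297 -0.2609  0.0718] yaw -15.7 tilt [ 0.0011 -0.0007] F [-0.5 -0.1 -1.4] w 0.0407
.6295,-.2625,.064 -> az -0.00  shift -0.02 -0.16 0.78  (8 mm)
```

Expected contact at a measured z of about 0.066; lowering in small steps.

Request:
move_arm(
  plan=[
    [0, 0, 0, 0, 0, 0.2, -1],
    [0, 0, 0, 0, 0, 0.35, -1],
    [0, 0, 0, 0, 0, 0.45, -1],
    [0, 0, 0, 0, 0, 0.5, -1],
    [0, 0, 0, 0, 0, 0.5, -1],
  ],
)

```text
time_s: 31.35
position: [0.6294, -0.2609, 0.066]
tool_rot: [[-0.963, 0.271, 0.0], [0.271, 0.963, -0.0], [-0.0, -0.0, -1.0]]
ft_force: [-0.4, 0.3, 0.5]
grip_width: 0.0406
gripper_force: 40.9
```

```bash
python3 go.py .6295,-.2625,.064
```

```text
t 31.35 pos [ 0.6294 -0.2609  0.066 ] yaw -15.71 tilt [ 0.0002 -0.0001] F [-0.4  0.3  0.5] w 0.0406
.6295,-.2625,.064 -> az -0.00  shift -0.05 -0.16 0.20  (3 mm)
```

Request:
move_arm(
  plan=[
    [0, 0, 0, 0, 0, 0.05, -1],
    [0, 0, 0, 0, 0, 0.1, -1],
    [0, 0, 0, 0, 0, 0.1, -1],
    [0, 0, 0, 0, 0, 0.1, -1],
  ],
)

```text
time_s: 31.75
position: [0.6297, -0.261, 0.066]
tool_rot: [[-0.963, 0.271, 0.001], [0.271, 0.963, -0.001], [-0.002, -0.0, -1.0]]
ft_force: [-1.6, 0.2, 6.9]
grip_width: 0.0405
gripper_force: 41.4
```

```bash
python3 go.py .6295,-.2625,.064
```

```text
t 31.75 pos [ 0.6297 -0.261   0.066 ] yaw -15.71 tilt [ 0.0014 -0.0008] F [-1.6  0.2  6.9] w 0.0405
.6295,-.2625,.064 -> az -0.00  shift -0.02 -0.15 0.20  (2 mm)
```

Request:
move_arm(
  plan=[
    [0, 0, 0, 0, 0, -0.05, -1],
    [0, 0, 0, 0, 0, -0.05, 0.1],
    [0, 0, 0, 0, 0, -0.05, 0.5],
    [0, 0, 0, 0, 0, -0.05, 0.9],
    [0, 0, 0, 0, 0, -0.05, 0.9],
  ],
)

```text
time_s: 32.25
position: [0.6293, -0.2608, 0.0651]
tool_rot: [[-0.963, 0.271, -0.0], [0.271, 0.963, 0.0], [0.0, 0.0, -1.0]]
ft_force: [-0.0, -0.4, 0.5]
grip_width: 0.0807
gripper_force: 0.0
```

Request:
move_arm(
  plan=[
    [0, 0, 0, 0, 0, -1.5, 0.9],
    [0, 0, 0, 0, 0, -4.5, 0.9],
    [0, 0, 0, 0, 0, -8.5, 0.9],
    [0, 0, 0, 0, 0, -12.5, 0.9],
    [0, 0, 0, 3, 0, -15, 0.9],
  ],
)

```text
time_s: 32.75
position: [0.6022, -0.2535, 0.2178]
tool_rot: [[-0.963, 0.27, 0.004], [0.27, 0.963, -0.003], [-0.005, -0.001, -1.0]]
ft_force: [-0.1, 0.6, -0.0]
grip_width: 0.081
gripper_force: 0.0
```

Request:
move_arm(
  plan=[
    [0, 0, 0, 4, 0, 0, 0.9],
    [0, 0, 0, 8.5, 0, 0, 0.9],
    [0, 0, 0, 13, 0, 0, 0.9],
    [0, 0, 0, 17.5, 0, 0, 0.9],
    [0, 0, 0, 22, 0, 0, 0.9],
  ],
)

```text
time_s: 33.25
position: [0.387, -0.1923, 0.2153]
tool_rot: [[-0.963, 0.271, 0.0], [0.271, 0.963, -0.0], [-0.0, -0.0, -1.0]]
ft_force: [0.5, -1.0, 0.1]
grip_width: 0.0814
gripper_force: 0.0
```

```bash
python3 go.py; python3 -c "
from h import *
q=env.get_image('scene');p=env.get_image('top')
a=cv2.resize(q['color'][120:420,160:480],(400,375),interpolation=cv2.INTER_CUBIC)
b=cv2.resize(p['color'][150:300,140:520],(800,316)[:2],interpolation=cv2.INTER_CUBIC)
b=cv2.resize(b,(400,158)); save('end',np.vstack([a,b]))
for c in(p,q):
  for n in('oil_mid','basil_mid','mill_mid'):
    for r in env.tip_of(n,c): print(n,round(r['conf'],2),np.round(onz(c,r['pixel'],Z[n]+(.01 if n=='mill_mid' else 0)),3))
"
```

```text
t 33.25 pos [ 0.387  -0.1923  0.2153] yaw -15.7 tilt [ 0.0002 -0.0003] F [ 0.5 -1.   0.1] w 0.0814
oil_mid 0.84 [ 0.546 -0.49   0.095]
basil_mid 0.97 [0.542 0.509 0.044]
mill_mid 0.8 [ 0.63  -0.26   0.058]
mill_mid 0.71 [0.601 0.242 0.058]
oil_mid 0.62 [ 0.541 -0.473  0.095]
oil_mid 0.36 [0.648 0.291 0.095]
basil_mid 0.88 [0.524 0.5   0.044]
mill_mid 0.92 [ 0.632 -0.265  0.058]
```

View pics/end.png

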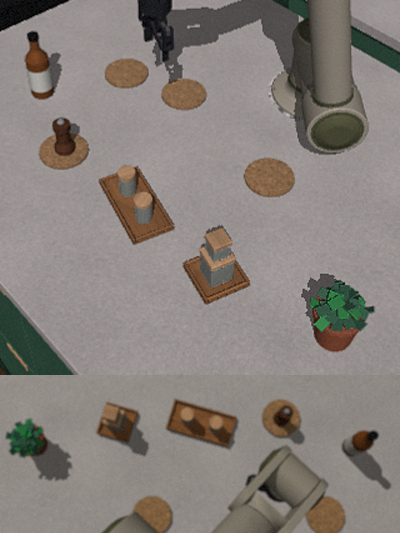

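Everything is in place: both jars are in the long tray, the tubs are stacked at (218,255), the mill is on the far trivet at (63,140), and the bystanders haven't moved. Handing in.

```bash
python3 -c "
from rig import env
print(env.close_job())"
```

```text
the job is handed in; nothing more can be done
None
```

I finished the tidy-up and handed the job in at about 33 s. In the last pictures both jars stand in the long tray, the small tub is on the large one in the square tray, the mill is on the farthest trivet, and the oil and basil look unmoved.

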